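# Roll a shaft blank into the V-block and up to its stop

## Robot

A 6-joint arm with a two-finger parallel gripper is mounted at the origin on a cart in front of the work surface, level with it; the furniture and walls round the work are solid. World frame = base frame: x ahead of the robot, y to its left, z up, the work surface at z = 0. Lengths are in m, angles in rad, forces in N, time in s.
With the tool pointing down it reaches from about 0.375 to 0.975 m from the base axis. Payload 3.8 kg.
Tool frame: the origin (TCP) lies midway between the tips of the shut fingers; the grasp point (between the pads) lies 19 mm behind it; z points along the fingers, y is the line along which they close (so a half turn about z gives the same grasp; the last joint's range is limited). The gripper opens to 85 mm and grips with 20 to 120 N. Pads are 22 mm wide; open, the fingers measure 114 mm over their backs; the gripper's body (76 mm by 85 mm) begins 54 mm behind the grasp point. The pads swing forward as they close: fully open they stand 13 mm farther back than shut.
Start: joints at [-1.164, 0.264, 1.604, -0, 1.274, -0.037], TCP at [0.29, -0.61, 0.231] pointing down, gripper open.
Joint ranges: [-2.63, 2.63], [-0.94, 2.18], [0.31, 2.57], [-1.31, 4.45], [0, 2.66], [-2.55, 2.55]. Speed limits (rad/s): [2.57, 2.57, 3.14, 3.14, 3.14, 3.14].

## Interface

Orientations are given as a rotation vector (axis times angle).
In Python, from workcell import read_state, vision, ticket gives the robot as it stands. The module is installed in compiled form; this text tells all that it offers.
- The arm moves only by the tool jog_arm, never from a script. Its arguments are lists of equal length, an entry for each row: "turn": the turn, a rotation vector about the tool's x, y, z in rad, a list of three; "delta_pos": the shift along the tool's x, y, z in m, a list of three; "gripper": the finger opening in m, from 0 to 0.0854. In form: {"turn": [[rx, ry, rz], ...], "delta_pos": [[dx, dy, dz], ...], "gripper": [gripper, ...]}. A call has 1 to 20 rows; each row shifts and turns the commanded pose from where the row before left it, along the tool's axes as they then stand; what a row does not reach is not made up. A row lasts 1/12 s, in which the tool goes at most 41.7 mm and 7.16 degrees, less where a joint would pass 70% of its speed; a pose out of reach is approached as far as the arm can. A call with a gripper value outside its range is refused whole. The fingers move at their own pace and stop on an object; "grip_force" is the grip in N (left out, the last holds). Time passes only in rows, so rows that do not move let the fingers close. It gives the time, the measured TCP pose, the force, the opening and the grip force at its end, in the units of the state.
- read_state(): the state, without advancing time (a new reading comes with each control period).
- vision.read_camera(name): name is "side" or "top" or "wrist"; returns the picture (384x512x3 uint8, red, green, blue); there is no depth.
- vision.calibration(name): a dict with "vfov" (degrees; the focal length in pixels is half the picture's height over the tangent of half this angle, whatever the lens; pixels are square), "cx", "cy" (the principal point, pixels), "R" (3x3) and "t" (3): a world point X has camera coordinates R X + t; the wrist camera has in their place "mount" (4x4, takes a point from camera to tool coordinates, whose origin is the TCP and whose axes are the flange's). Camera axes: x right, y down, z forward; pixel columns grow to the right and rows downward; lengths in m; the calibration is good to about 2 mm. The wrist camera is an equidistant fisheye: a pixel r from the principal point sees the ray r / f radians off the axis. A picture is of the moment at which its call begins: read the wrist's pose just before it. calibration takes no time and is no camera call.
- ticket.finish_job(): hands the job in; it is judged then, once.
The state is a dict: "time": time; "q": joint angles; "joint_vel": joint speeds; "joint_torque": joint torques, N m; "tool_pos": TCP position; "tcp_rot": TCP orientation; "wrist_force": force on the tool from outside, world axes, zero at the start; "torque": the same for the moment, N m; "width": opening from 0.0 (shut) to 1.0 (fully open); "grip_force": force on a finger pad.
Only numpy, scipy, OpenCV 4.12 (cv2) and the standard library are available. Lean on these libraries where they do the work, as an engineer would, in place of code of your own. Each camera call takes 0.05 s, during which the arm holds its last target. There are 200 camera calls.

## Task

Without gripping or lifting it, roll the aluminium round bar across the bench with your fingers, up the ramp of the steel V-block and down into its groove. Then push the bar on its end along the groove until its other end rests against the block's end stop, and leave it there. Do not shift the tins and the tape roll standing around.

Things in the scene. Friction and masses are not known exactly. Their poses are not given: they have to be found in the camera images.
- bar: Loose solid round aluminium bar, diameter 48, length 120 mm, 0.4 to 0.7 kg, lying on its side on the bench. Origin at its centre (24 mm above the bench while it lies there); its own y axis runs along its length, end faces at y = -60 and +60 mm. Its x and z turn as it rolls. It rolls very freely; smooth, sliding friction about 0.4.
- vblock: Steel V-block, fixed. Origin on the bench under the bottom of the V; x level across the groove, the way the bar rolls in; y along the groove towards the end stop; z up. At the start the bar lies 160 to 220 mm before it (at negative x), parallel to the groove within 6 degrees, its centre at y = -45 to -30 mm, so that rolled straight it lands short of the stop.
- ramp_crest (a point): Top of the block's lead-in ramp (11 mm high, 3 mm wide, middle of its length). In the block's frame the ramp rises from the bench at x = -66 mm to the crest at x = -19 to -16 mm. Ramp and groove run from y = -75 (open end) to y = 65 mm.
- seat (a point): Where the bar's centre lies when it is fully seated and against the stop: in the block's frame x = 0, y = 5, z = 29.7 mm. The V has 30 degree faces, its bottom 2 mm above the bench; the far face rises to a jaw 20 mm high at x = 31 mm, whose flat top ends at x = 44 mm.
- stop_face (a point): Centre of the end stop's face towards the groove, 22 mm above the bench. The stop is an upright dark plate 66 mm wide (block x = -22 to 44 mm), 44 mm high, 10 mm thick, its face at y = 65 mm.
- wool_tin: Bystander, loose: brass-wool tip cleaner, a round brass tin 63 mm across, 48 mm high. Origin at the centre of its underside.
- flux_tin: Bystander, loose: shallow round flux tin, 46 mm across, 16 mm high. Origin at the centre of its underside.
- tape_roll: Bystander, loose: roll of black tape lying flat, 58 mm across, 19 mm high. Origin at the centre of its underside.

How it is judged:
On the way, in this order (a step that is already met when the one before it is completed fails the run):
1. the bar is rolled on the bench: it has turned about its own length by at least 0.8 rad while it still lies on the bench before the block (angle between bar's own z axis and vertical above 0.8 rad and x of bar in the frame of vblock below -0.05 m), for 0.1 s.
2. the bar lies down in the V groove, still short of the stop (x of bar in the frame of vblock between -0.004 and 0.004 m and height (world z) of bar below 0.0335 m and angle between the y axis of bar and the y axis of vblock, either way round below 0.05 rad and y of bar in the frame of vblock below 0 m), for 0.2 s.
At the end, for the whole second after the job is handed in: The bar lies at rest down in the groove (centre within 4 mm of the groove's middle, axis at most 33.5 mm above the bench, parallel to the groove within 0.05 rad), with its end within 2.5 mm of the stop's face (x of bar in the frame of vblock between -0.004 and 0.004 m and height (world z) of bar below 0.0335 m and angle between the y axis of bar and the y axis of vblock, either way round below 0.05 rad and y of bar in the frame of vblock above 0.0025 m and linear speed of bar below 0.01 m/s); the robot touches nothing.
It fails at once if the bar is lifted (its axis more than 45 mm above the bench, or more than 31 mm while before the ramp) (height (world z) of bar above 0.045 m or (height (world z) of bar above 0.031 m and x of bar in the frame of vblock below -0.075 m)).
It fails at once if the wool tin is shifted by more than 15 mm (distance of wool_tin from where it was at the start of the episode above 0.015 m).
It fails at once if the flux tin is shifted by more than 15 mm (distance of flux_tin from where it was at the start of the episode above 0.015 m).
It fails at once if the tape roll is shifted by more than 15 mm (distance of tape_roll from where it was at the start of the episode above 0.015 m).
It also fails if it takes over 56 s, if anything falls off the work surface, if the arm or the gripper's body presses on something with over 40 N, if the wrist force passes 120 N, or if a joint passes its speed limit or range.

## Working session

There is one attempt and no reset: what is moved stays moved. The work goes in short steps, Python scripts to look and compute and a tool call to move; the robot and the scene stay as the last step left them, time stands still between calls to the robot, and variables do not carry over. Pictures are saved under pics/ and viewed, at most 10 in all, crops included, and the job is handed in when it is done.

Besides the shell and the picture viewer there is one more tool, called after "Request:" in YAML: its name, and indented under it one key for each argument. jog_arm: Moves the arm, as the interface text tells. Its arguments: {"type":"object","properties":{"turn":{"type":"array","items":{"type":"array","items":{"type":"number"}}},"delta_pos":{"type":"array","items":{"type":"array","items":{"type":"number"}}},"gripper":{"type":"array","items":{"type":"number"}},"grip_force":{"type":"number"}},"required":["turn","delta_pos","gripper"]}

```bash
mkdir -p pics
cat > h.py <<'E'
import numpy as np, cv2
from workcell import read_state, vision, ticket
def snap(n,f):
    im=vision.read_camera(n); cv2.imwrite(f'pics/{f}.png',cv2.cvtColor(im,cv2.COLOR_RGB2BGR)); return im
def ray(n,u,v):
    c=vision.calibration(n); f=192/np.tan(np.radians(c['vfov'])/2)
    R=np.array(c['R']);t=np.array(c['t'])
    return -R.T@t, R.T@np.array([(u-c['cx'])/f,(v-c['cy'])/f,1])
def plane(n,u,v,z):
    o,d=ray(n,u,v); return o+d*(z-o[2])/d[2]
def proj(n,X):
    c=vision.calibration(n); f=192/np.tan(np.radians(c['vfov'])/2)
    p=np.array(c['R'])@np.array(X)+np.array(c['t']); return p[:2]/p[2]*f+[c['cx'],c['cy']]
E
python3 - <<'E'
from h import *
a=snap('top','top0');b=snap('side','side0')
print(read_state()); print({n:ray(n,256,192) for n in('top','side')})
E
```

```text
{'time': 0.1, 'q': array([-1.16388111e+00,  2.64675279e-01,  1.60525462e+00, -1.11988523e-05,
        1.27372649e+00, -3.68965560e-02]), 'joint_vel': array([ 7.75342383e-05, -1.15314397e-03, -3.15242215e-03, -5.23926247e-04,
        5.95253412e-04, -1.02486023e-03]), 'joint_torque': array([ 7.00312921e-04, -5.16709220e+01, -3.68589091e+01, -3.45153005e-06,
        6.31456263e-03,  3.47652211e-06]), 'tool_pos': array([ 0.28956386, -0.60898626,  0.23007897]), 'tcp_rot': array([-3.06258198e+00, -6.90989538e-01,  6.12464320e-04]), 'wrist_force': array([ 0.32879649, -0.98921152,  0.46920326]), 'torque': array([ 0.02022529,  0.02605402, -0.0081563 ]), 'grip_force': 0.0, 'width': 0.9981432791878396}
{'top': (array([0.53040593, 0.09160843, 0.89554516]), array([ 0.08115558,  0.02286494, -0.99656548])), 'side': (array([-0.00426721,  0.66840106,  0.57311848]), array([ 0.60974095, -0.58491688, -0.53515365]))}
```

View pics/top0.png

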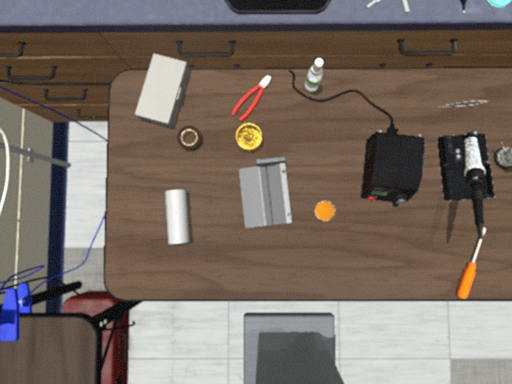

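View pics/side0.png

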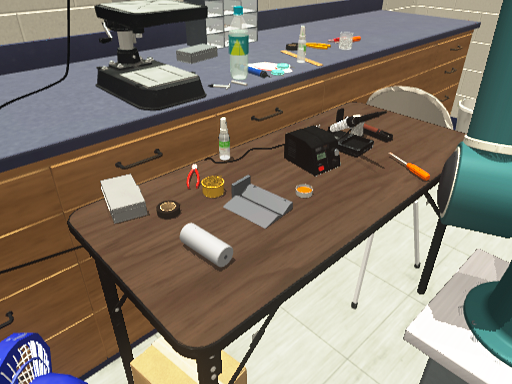

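The top view shows the bar at about (177,217), the block at (265,193) with its stop at (271,161), the tape roll at (190,138), the wool tin at (249,137) and the flux tin at (325,211). I'll measure these now.

Run:
```python
from h import *
im=cv2.imread('pics/top0.png')
c=im[125:255,150:345]; cv2.imwrite('pics/crop.png',cv2.resize(c,None,fx=4,fy=4,interpolation=cv2.INTER_CUBIC))
hsv=cv2.cvtColor(im,cv2.COLOR_BGR2HSV)
m=((hsv[...,1]<45)&(hsv[...,2]>80)).astype(np.uint8)
for (x0,x1,y0,y1,z,nm) in [(150,210,175,255,.024,'bar'),(225,300,150,235,.011,'block')]:
    k=np.zeros_like(m);k[y0:y1,x0:x1]=m[y0:y1,x0:x1]
    cs,_=cv2.findContours(k,0,1);q=max(cs,key=cv2.contourArea)
    r=cv2.minAreaRect(q);print(nm,r,cv2.contourArea(q))
    for p in cv2.boxPoints(r): print(p,plane('top',*p,z))
    print('c',plane('top',*r[0],z))
for n,p,z in [('tape',(190,138),.019),('wool',(249,137),.048),('flux',(325,211),.016)]: print(n,plane('top',*p,z))
print(proj('top',[.5,.1,0]),proj('top',[.6,.1,0]),proj('top',[.5,0,0]))
```

```text
bar ((176.85562133789062, 216.40650939941406), (55.62649154663086, 22.429479598999023), 86.05481719970703) 1150.5
[163.75385 189.43076] [0.60834851 0.32279323 0.024     ]
[186.13019 187.88757] [0.61163284 0.27152866 0.024     ]
[189.9574  243.38226] [0.48547905 0.26144724 0.024     ]
[167.58105 244.92545] [0.48221639 0.31212603 0.024     ]
c [0.5465577  0.29194245 0.024     ]
block ((264.47100830078125, 192.0367431640625), (67.72399139404297, 48.66988754272461), 83.34557342529297) 3023.0
[236.37605 161.22281] [0.67473061 0.1574742  0.011     ]
[284.71805 155.58292] [0.68738289 0.04458911 0.011     ]
[292.56598 222.85068] [0.53077209 0.02795748 0.011     ]
[244.22397 228.49057] [0.51832724 0.13927575 0.011     ]
c [0.60225448 0.09226883 0.011     ]
tape [0.72857618 0.26484688 0.019     ]
wool [0.72348458 0.12638661 0.048     ]
flux [ 0.557527   -0.04629221  0.016     ]
[261.36899553 236.26575027] [261.18546342 193.3908182 ] [304.40618798 236.08487859]
```

View pics/crop.png

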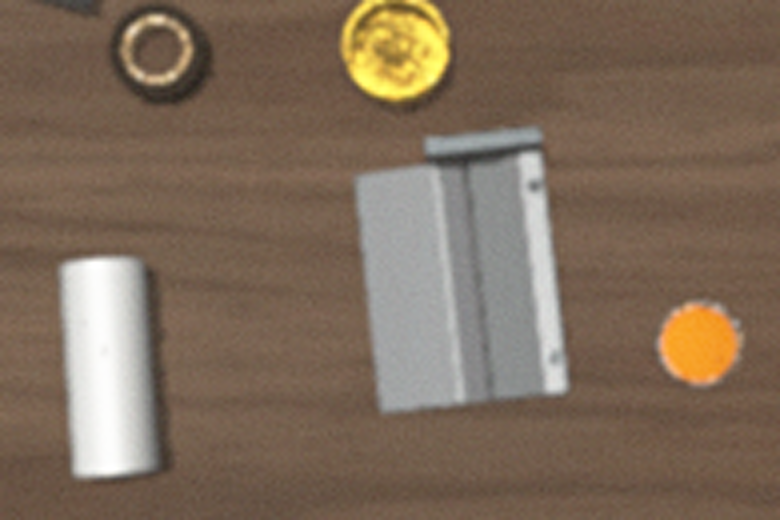

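The enlarged view shows the groove line from (464,160) to (492,400), the ramp's near corners at (357,177) and (382,411), and the jaw's corner at (568,393).

```bash
cat >> h.py <<'E'
def cr(x,y,z): return plane('top',150+(x+.5)/4-.5,125+(y+.5)/4-.5,z)
E
python3 - <<'E'
from h import *
g=[((357,177),(-66,65,0)),((382,411),(-66,-75,0)),((492,400),(0,-75,2)),((568,393),(44,-75,20)),((438,167),(-17.5,65,11)),((463,403),(-17.5,-75,11))]
W=np.array([cr(*p,b[2]/1000)[:2] for p,b in g]);B=np.array([b[:2] for _,b in g])/1000
Bm,Wm=B-B.mean(0),W-W.mean(0)
U,S,V=np.linalg.svd(Bm.T@Wm); R=(U@V).T; t=W.mean(0)-R@B.mean(0)
print('x axis',R[:,0],'y axis',R[:,1],'yaw',np.arctan2(R[1,1],R[0,1]),'o',t,'det',np.linalg.det(R))
print('res mm',((B@R.T+t)-W)*1000)
# bar, axis from long edges at silhouette z ~.024
L=cr(61,262,.024),cr(74,474,.024);Rr=cr(141,258,.024),cr(160,472,.024)
print(L,Rr)
ends=cr(98,258,.045),cr(116,476,.045); d=ends[0]-ends[1];print('ends',ends,'yaw',np.arctan2(d[1],d[0]),'len',np.linalg.norm(d))
c=np.array([0.5466,0.292]);print('bar in block',R.T@(c-t))
for n,p in dict(tape=[.7286,.265],wool=[.7235,.1264],flux=[.5575,-.0463]).items(): print(n,R.T@(np.array(p)-t))
im=cv2.cvtColor(cv2.imread('pics/side0.png'),cv2.COLOR_BGR2HSV)
print(proj('side',[.5466,.292,.024]),proj('side',[*(t),.002]))
E
```

```text
x axis [ 0.09858468 -0.99512867] y axis [0.99512867 0.09858468] yaw 0.0987450735638553 o [0.60091299 0.08065724] det 0.9999999999999996
res mm [[ 0.82334992  0.36318917]
 [-0.98495125  1.17583318]
 [-0.59040076 -0.42923873]
 [-0.10657926 -1.27053887]
 [ 1.56297786  0.05127998]
 [-0.7043965   0.10947527]]
(array([0.6067401 , 0.32019679, 0.024     ]), array([0.48625728, 0.31095285, 0.024     ])) (array([0.60880385, 0.27437378, 0.024     ]), array([0.48718373, 0.26221829, 0.024     ]))
ends (array([0.60703771, 0.29402074, 0.045     ]), array([0.48613052, 0.28241604, 0.045     ])) yaw 0.09568706549704464 len 0.12146282757000225
bar in block [-0.21566767 -0.03321326]
tape [-0.17085678  0.14523837]
wool [-0.03343473  0.12649938]
flux [ 0.12205894 -0.05571755]
[204.25544247 243.99172637] [257.94286549 204.14559214]
```

Request:
jog_arm:
  turn:
    - [0,0,-0.1226]
    - [0,0,-0.1226]
    - [0,0,-0.1226]
    - [0,0,-0.1226]
    - [0,0,-0.1226]
    - [0,0,-0.1226]
    - [0,0,-0.1226]
    - [0,0,-0.1226]
    - [0,0,-0.1226]
    - [0,0,-0.1226]
    - [0,0,0]
    - [0,0,0]
    - [0,0,0]
    - [0,0,0]
    - [0,0,0]
    - [0,0,0]
    - [0,0,0]
    - [0,0,0]
    - [0,0,0]
    - [0,0,0]
  delta_pos:
    - [0,0,0]
    - [0,0,0]
    - [0,0,0]
    - [0,0,0]
    - [0,0,0]
    - [0,0,0]
    - [0,0,0]
    - [0,0,0]
    - [0,0,0]
    - [0,0,0]
    - [0.0356,0.0133,0]
    - [0.0356,0.0133,0]
    - [0.0356,0.0133,0]
    - [0.0356,0.0133,0]
    - [0.0356,0.0133,0]
    - [0.0356,0.0133,0]
    - [0.0356,0.0133,0]
    - [0.0356,0.0133,0]
    - [0.0356,0.0133,0]
    - [0.0356,0.0133,0]
  gripper: [0.085,0.085,0.085,0.085,0.085,0.085,0.085,0.085,0.085,0.085,0.085,0.085,0.085,0.085,0.085,0.085,0.085,0.085,0.085,0.085]

```text
time: 1.77
tool_pos: [0.3867, -0.2403, 0.2309]
tcp_rot: [-2.109, -2.328, -0.0]
wrist_force: [0.4, -0.5, 0.4]
width: 0.996
grip_force: 0.0
```

Request:
jog_arm:
  turn:
    - [0,0,0]
    - [0,0,0]
    - [0,0,0]
    - [0,0,0]
    - [0,0,0]
    - [0,0,0]
    - [0,0,0]
    - [0,0,0]
    - [0,0,0]
    - [0,0,0]
    - [0,0,0]
    - [0,0,0]
    - [0,0,0]
    - [0,0,0]
    - [0,0,0]
    - [0,0,0]
    - [0,0,0]
    - [0,0,0]
  delta_pos:
    - [0.0356,0.0133,0]
    - [0.0356,0.0133,0]
    - [0.0356,0.0133,0]
    - [0.0356,0.0133,0]
    - [0.0356,0.0133,0]
    - [0.0356,0.0133,0]
    - [0.0356,0.0133,0]
    - [0.0356,0.0133,0]
    - [0.0356,0.0133,0]
    - [0.0356,0.0133,0]
    - [0.0356,0.0133,0]
    - [0.0356,0.0133,0]
    - [0.0356,0.0133,0]
    - [0.0356,0.0133,0]
    - [0.0356,0.0133,0]
    - [0.0356,0.0133,0]
    - [0,0,0]
    - [0,0,0]
  gripper: [0.085,0.085,0.085,0.085,0.085,0.085,0.085,0.085,0.085,0.085,0.085,0.085,0.085,0.085,0.085,0.085,0.085,0.085]

```text
time: 3.27
tool_pos: [0.542, 0.3472, 0.2299]
tcp_rot: [-2.105, -2.331, 0.003]
wrist_force: [0.9, -0.7, 0.2]
width: 0.995
grip_force: 0.0
```

```bash
cat >> h.py <<'E'
from scipy.spatial.transform import Rotation as Ro
RB=np.array([[.0986,.9951],[-.9951,.0986]]);OB=np.array([.6009,.0807])
def st():
    s=read_state();p=s['tool_pos'];T=Ro.from_rotvec(s['tcp_rot']).as_matrix()
    print('t',round(s['time'],2),'block xy',(RB.T@(p[:2]-OB)).round(4),'z',p[2].round(4),'yaw',np.arctan2(T[1,1],T[0,1]).round(4),'zax',T[:,2].round(4),'F',s['wrist_force'].round(1),'w',round(s['width'],3),'q',s['q'].round(2))
    return s
E
python3 - <<'E'
from h import *
st()
E
```

```text
t 3.27 block xy [-0.271  -0.0324] z 0.2299 yaw 0.1019 zax [-0.0018 -0.0012 -1.    ] F [ 0.9 -0.7  0.2] w 0.995 q [ 0.53  0.21  1.68 -0.    1.26  0.43]
```

Request:
jog_arm:
  turn:
    - [0,0,0]
    - [0,0,0]
    - [0,0,0]
    - [0,0,0]
    - [0,0,0]
    - [0,0,0]
    - [0,0,0]
    - [0,0,0]
    - [0,0,0]
    - [0,0,0]
    - [0,0,0]
    - [0,0,0]
  delta_pos:
    - [0,0,0.03]
    - [0,0,0.03]
    - [0,0,0.03]
    - [0,0,0.03]
    - [0,0,0.03]
    - [0,0,0.025]
    - [0,0,0.02]
    - [0,0,0.015]
    - [0,0,0.01]
    - [0,0,0.005]
    - [0,0,0]
    - [0,0,0]
  gripper: [0.085,0.085,0.085,0.085,0.085,0.085,0.085,0.085,0.085,0.085,0.085,0.085]

```text
time: 4.27
tool_pos: [0.543, 0.3454, 0.0071]
tcp_rot: [2.109, 2.328, 0.001]
wrist_force: [-0.3, 0.6, 0.1]
width: 0.997
grip_force: 0.0
```

Run:
```python
from h import *
st();im=snap('side','side1');snap('top','top1')
cv2.imwrite('pics/s1c.png',cv2.resize(cv2.imread('pics/side1.png')[130:300,100:330],None,fx=3,fy=3))
```

```text
t 4.27 block xy [-0.2691 -0.0316] z 0.0071 yaw 0.0986 zax [ 8.e-04  4.e-04 -1.e+00] F [-0.3  0.6  0.1] w 0.997 q [ 0.53  0.42  1.85 -0.    0.87  0.43]
```

View pics/s1c.png

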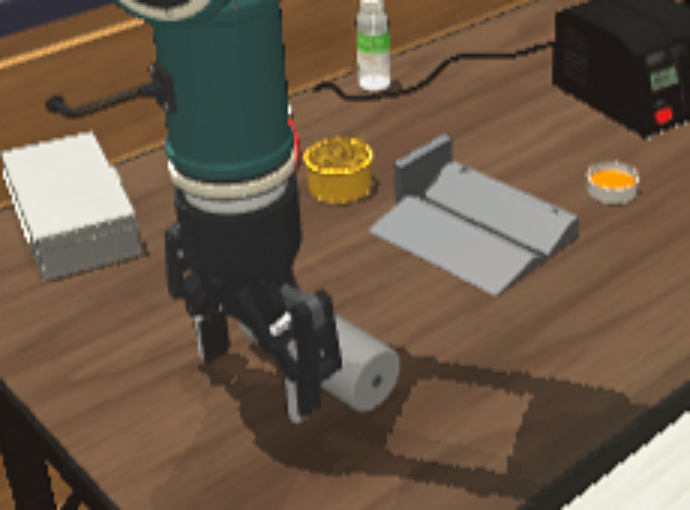

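The side view shows both fingers behind the bar, lined up along its length, with the path to the block free. Next I push slowly.

Request:
jog_arm:
  turn:
    - [0,0,0]
    - [0,0,0]
    - [0,0,0]
    - [0,0,0]
    - [0,0,0]
    - [0,0,0]
    - [0,0,0]
    - [0,0,0]
    - [0,0,0]
    - [0,0,0]
    - [0,0,0]
    - [0,0,0]
    - [0,0,0]
    - [0,0,0]
    - [0,0,0]
    - [0,0,0]
    - [0,0,0]
    - [0,0,0]
    - [0,0,0]
    - [0,0,0]
  delta_pos:
    - [-0.003,0,0]
    - [-0.003,0,0]
    - [-0.003,0,0]
    - [-0.003,0,0]
    - [-0.003,0,0]
    - [-0.003,0,0]
    - [-0.003,0,0]
    - [-0.003,0,0]
    - [-0.004,0,0]
    - [-0.004,0,0]
    - [-0.005,0,0]
    - [-0.005,0,0]
    - [-0.006,0,0]
    - [-0.006,0,0]
    - [-0.006,0,0]
    - [-0.006,0,0]
    - [-0.006,0,0]
    - [-0.006,0,0]
    - [-0.006,0,0]
    - [-0.006,0,0]
  gripper: [0.085,0.085,0.085,0.085,0.085,0.085,0.085,0.085,0.085,0.085,0.085,0.085,0.085,0.085,0.085,0.085,0.085,0.085,0.085,0.085]

```text
time: 6.03
tool_pos: [0.5514, 0.2554, 0.0063]
tcp_rot: [-2.109, -2.329, 0.0]
wrist_force: [-0.3, 1.3, 0.1]
width: 0.997
grip_force: 0.1
```

Run:
```python
from h import *
st();snap('side','side2')
cv2.imwrite('pics/s2c.png',cv2.resize(cv2.imread('pics/side2.png')[130:300,100:330],None,fx=3,fy=3))
```

```text
t 6.03 block xy [-0.1788 -0.032 ] z 0.0063 yaw 0.099 zax [-0. -0. -1.] F [-0.3  1.3  0.1] w 0.997 q [0.39 0.37 1.93 0.   0.85 0.29]
```

View pics/s2c.png

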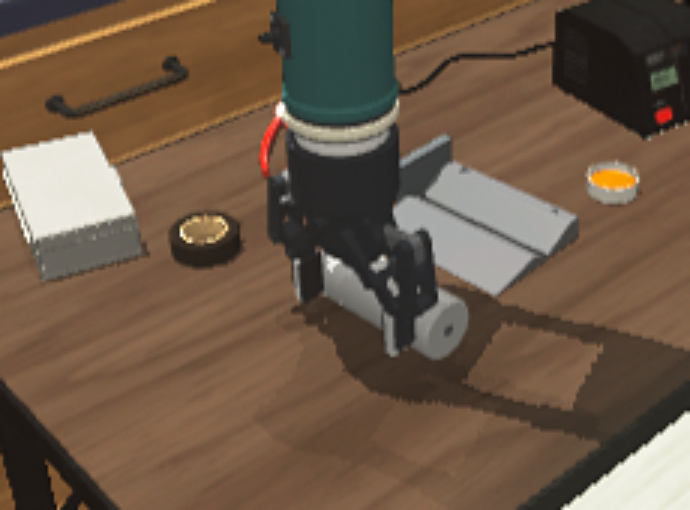

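The bar sits against both fingers, square, and has rolled to about x = -0.144. I carry on to the ramp.

Request:
jog_arm:
  turn:
    - [0,0,0]
    - [0,0,0]
    - [0,0,0]
    - [0,0,0]
    - [0,0,0]
    - [0,0,0]
    - [0,0,0]
    - [0,0,0]
    - [0,0,0]
    - [0,0,0]
    - [0,0,0]
    - [0,0,0]
    - [0,0,0]
    - [0,0,0]
    - [0,0,0]
    - [0,0,0]
    - [0,0,0]
    - [0,0,0]
    - [0,0,0]
    - [0,0,0]
  delta_pos:
    - [-0.006,0,0]
    - [-0.006,0,0]
    - [-0.006,0,0]
    - [-0.006,0,0]
    - [-0.006,0,0]
    - [-0.006,0,0]
    - [-0.006,0,0]
    - [-0.006,0,0]
    - [-0.006,0,0]
    - [-0.006,0,0]
    - [-0.005,0,0]
    - [-0.005,0,0]
    - [-0.005,0,0]
    - [-0.005,0,0]
    - [-0.005,0,0]
    - [-0.005,0,0]
    - [-0.004,0,0]
    - [-0.004,0,0]
    - [-0.003,0,0]
    - [-0.003,0,0]
  gripper: [0.085,0.085,0.085,0.085,0.085,0.085,0.085,0.085,0.085,0.085,0.085,0.085,0.085,0.085,0.085,0.085,0.085,0.085,0.085,0.085]

```text
time: 7.75
tool_pos: [0.5621, 0.1531, 0.0068]
tcp_rot: [-2.109, -2.328, -0.002]
wrist_force: [-0.5, 4.6, 3.4]
width: 0.993
grip_force: 2.6
```

Run:
```python
from h import *
st();snap('side','side3')
cv2.imwrite('pics/s3c.png',cv2.resize(cv2.imread('pics/side3.png')[130:300,130:330],None,fx=3.5,fy=3.5))
```

```text
t 7.75 block xy [-0.0759 -0.0315] z 0.0068 yaw 0.0986 zax [ 9.0e-04  1.3e-03 -1.0e+00] F [-0.5  4.6  3.4] w 0.993 q [0.22 0.33 1.98 0.   0.83 0.12]
```

View pics/s3c.png

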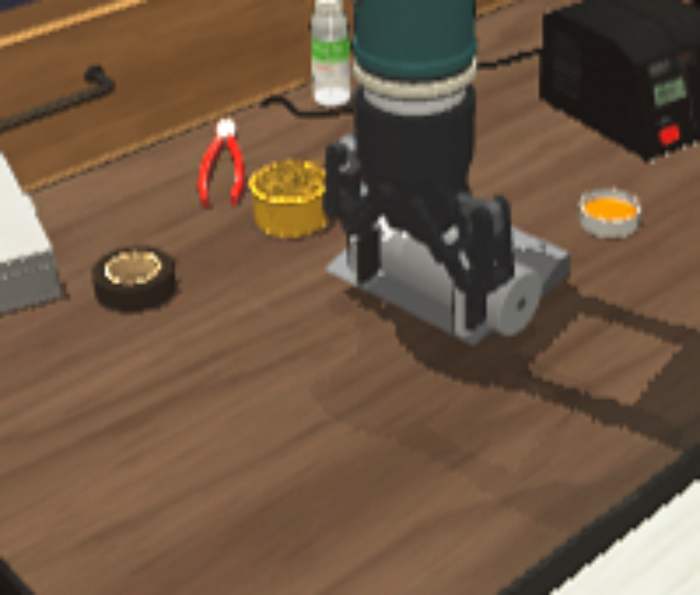

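The bar is part-way up the ramp against both fingers. Next I take it over the crest.

Request:
jog_arm:
  turn:
    - [0,0,0]
    - [0,0,0]
    - [0,0,0]
    - [0,0,0]
    - [0,0,0]
    - [0,0,0]
    - [0,0,0]
    - [0,0,0]
    - [0,0,0]
    - [0,0,0]
    - [0,0,0]
  delta_pos:
    - [-0.004,0,0]
    - [-0.004,0,0]
    - [-0.004,0,0]
    - [-0.004,0,0]
    - [-0.003,0,0]
    - [-0.003,0,0]
    - [-0.003,0,0]
    - [-0.002,0,0]
    - [0,0,0]
    - [0,0,0]
    - [0,0,0]
  gripper: [0.085,0.085,0.085,0.085,0.085,0.085,0.085,0.085,0.085,0.085,0.085]

```text
time: 8.72
tool_pos: [0.5642, 0.1256, 0.0062]
tcp_rot: [-2.109, -2.328, 0.0]
wrist_force: [-0.0, 0.2, 0.0]
width: 0.992
grip_force: 0.0
```

Run:
```python
from h import *
st();snap('side','side4')
cv2.imwrite('pics/s4c.png',cv2.resize(cv2.imread('pics/side4.png')[150:270,200:340],None,fx=5,fy=5))
```

```text
t 8.72 block xy [-0.0483 -0.0321] z 0.0062 yaw 0.0989 zax [-3.e-04 -2.e-04 -1.e+00] F [-0.   0.2  0. ] w 0.992 q [ 0.18  0.32  1.99 -0.    0.83  0.08]
```

View pics/s4c.png

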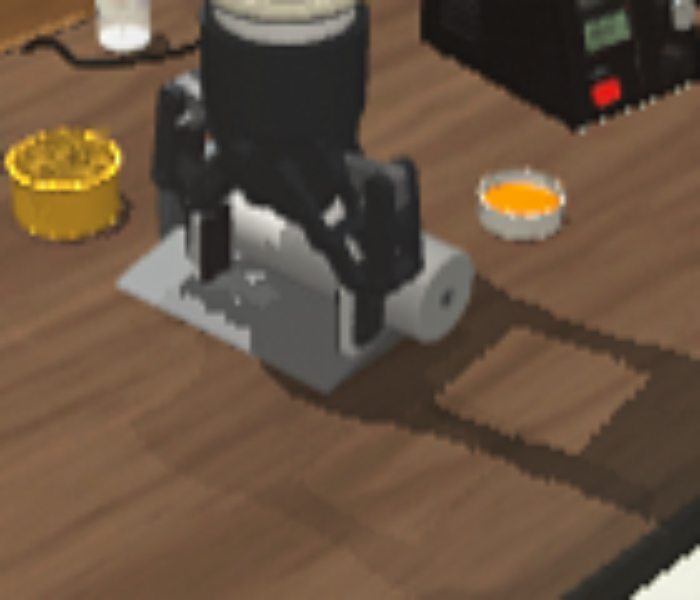

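The bar's near end face at crop (445,297) now lies level beyond the crest and the fingers feel no load, so it is in the groove. I back off, shut the fingers and go above the open end.

Request:
jog_arm:
  turn:
    - [0,0,0]
    - [0,0,0]
    - [0,0,0]
    - [0,0,0]
    - [0,0,0]
    - [0,0,0]
    - [0,0,0]
    - [0,0,0]
    - [0,0,0]
    - [0,0,0]
    - [0,0,0]
    - [0,0,0]
    - [0,0,0]
    - [0,0,0]
  delta_pos:
    - [0.01,0,-0.01]
    - [0.01,0,-0.01]
    - [0,0,-0.03]
    - [0,0,-0.03]
    - [0,0,-0.03]
    - [0,0,-0.02]
    - [-0.011,-0.02,0]
    - [-0.011,-0.02,0]
    - [-0.011,-0.02,0]
    - [-0.011,-0.02,0]
    - [-0.012,-0.02,0]
    - [-0.012,-0.018,0]
    - [0,0,0]
    - [0,0,0]
  gripper: [0.085,0.085,0.085,0.085,0,0,0,0,0,0,0,0,0,0]

```text
time: 9.93
tool_pos: [0.4516, 0.0668, 0.1376]
tcp_rot: [2.108, 2.327, 0.003]
wrist_force: [-0.7, -0.7, -0.1]
width: 0.003
grip_force: 0.0
```

Run:
```python
from h import *
st();snap('side','side5');snap('top','top5')
a=cv2.resize(cv2.imread('pics/side5.png')[150:250,200:320],(600,500),interpolation=cv2.INTER_CUBIC);cv2.imwrite('pics/s5c.png',a)
```

```text
t 9.93 block xy [-0.0009 -0.1499] z 0.1376 yaw 0.0987 zax [ 2.3e-03  6.0e-04 -1.0e+00] F [-0.7 -0.7 -0.1] w 0.003 q [ 0.09 -0.08  2.16  0.    1.06 -0.01]
```

View pics/s5c.png

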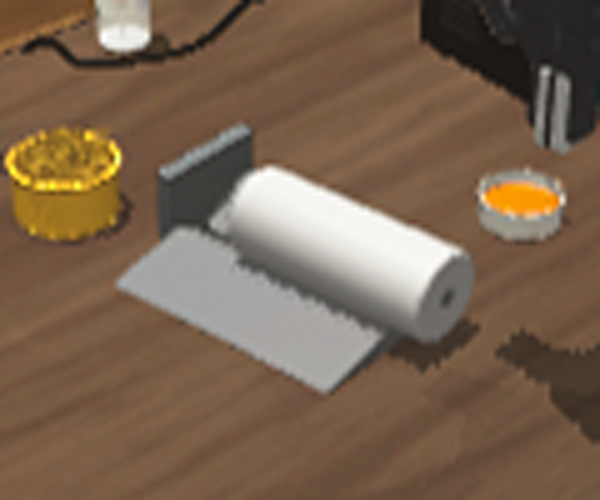

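The bar is seated and parallel in the groove, with its near end face at crop (448,297) overhanging the open end. I descend, then push it slowly along.

Request:
jog_arm:
  turn:
    - [0,0,0]
    - [0,0,0]
    - [0,0,0]
    - [0,0,0]
    - [0,0,0]
    - [0,0,0]
    - [0,0,0]
    - [0,0,0]
    - [0,0,0]
    - [0,0,0]
    - [0,0,0]
    - [0,0,0]
    - [0,0,0]
    - [0,0,0]
    - [0,0,0]
    - [0,0,0]
    - [0,0,0]
    - [0,0,0]
    - [0,0,0]
    - [0,0,0]
  delta_pos:
    - [0,0,0.03]
    - [0,0,0.03]
    - [0,0,0.025]
    - [0,0,0.015]
    - [0,0,0.01]
    - [0,0,0]
    - [0,0.005,0]
    - [0,0.005,0]
    - [0,0.005,0]
    - [0,0.005,0]
    - [0,0.004,0]
    - [0,0.004,0]
    - [0,0.003,0]
    - [0,0.003,0]
    - [0,0.003,0]
    - [0,0.003,0]
    - [0,0.003,0]
    - [0,0.003,0]
    - [0,0.003,0]
    - [0,0.003,0]
  gripper: [0,0,0,0,0,0,0,0,0,0,0,0,0,0,0,0,0,0,0,0]

```text
time: 11.7
tool_pos: [0.5027, 0.0714, 0.0258]
tcp_rot: [-2.108, -2.328, 0.002]
wrist_force: [-1.6, -1.5, 0.3]
width: 0.0
grip_force: 1.4
```

Run:
```python
from h import *
st()
```

```text
t 11.7 block xy [-0.0005 -0.0987] z 0.0258 yaw 0.099 zax [-1.7e-03 -1.0e-04 -1.0e+00] F [-1.6 -1.5  0.3] w 0.0 q [ 0.09  0.18  2.13  0.    0.83 -0.01]
```

Request:
jog_arm:
  turn:
    - [0,0,0]
    - [0,0,0]
    - [0,0,0]
    - [0,0,0]
    - [0,0,0]
    - [0,0,0]
    - [0,0,0]
    - [0,0,0]
  delta_pos:
    - [0,0.003,0]
    - [0,0.003,0]
    - [0,0.003,0]
    - [0,0.003,0]
    - [0,0.003,0]
    - [0,0.003,0]
    - [0,0.002,0]
    - [0,0.002,0]
  gripper: [0,0,0,0,0,0,0,0]

```text
time: 12.37
tool_pos: [0.5255, 0.0736, 0.0263]
tcp_rot: [-2.109, -2.328, 0.0]
wrist_force: [-2.6, -1.1, -1.1]
width: -0.001
grip_force: 1.2
```

Run:
```python
from h import *
st();snap('side','side6')
cv2.imwrite('pics/s6c.png',cv2.resize(cv2.imread('pics/side6.png')[150:250,200:320],(600,500),interpolation=cv2.INTER_CUBIC))
```

```text
t 12.37 block xy [-0.0004 -0.0757] z 0.0263 yaw 0.0989 zax [-1.e-04  0.e+00 -1.e+00] F [-2.6 -1.1 -1.1] w -0.001 q [ 0.09  0.21  2.09  0.    0.84 -0.01]
```

View pics/s6c.png

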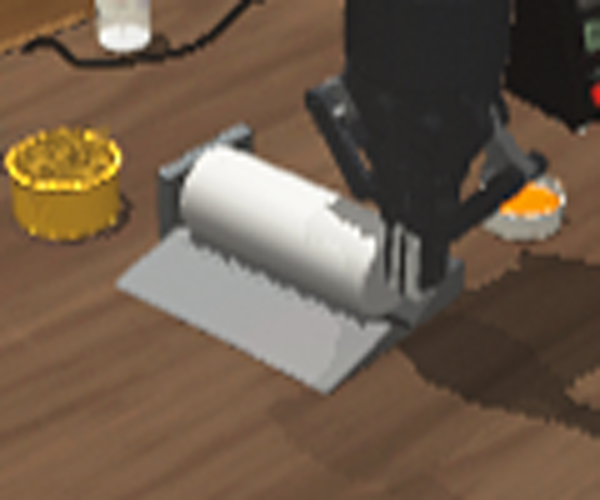

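The bar's far end is now close to the stop plate and it still lies flat, with the knuckle clear above it. I push on gently.

Request:
jog_arm:
  turn:
    - [0,0,0]
    - [0,0,0]
    - [0,0,0]
    - [0,0,0]
  delta_pos:
    - [0,0.002,0]
    - [0,0.002,0]
    - [0,0.002,0]
    - [0,0,0]
  gripper: [0,0,0,0]

```text
time: 12.75
tool_pos: [0.5319, 0.0743, 0.0265]
tcp_rot: [2.108, 2.328, 0.001]
wrist_force: [-0.8, -0.7, -0.3]
width: -0.0
grip_force: 0.7
```

Run:
```python
from h import *
st()
```

```text
t 12.75 block xy [-0.0004 -0.0693] z 0.0265 yaw 0.099 zax [ 1.1e-03  1.0e-04 -1.0e+00] F [-0.8 -0.7 -0.3] w -0.0 q [ 0.09  0.22  2.07  0.    0.84 -0.01]
```

Request:
jog_arm:
  turn:
    - [0,0,0]
    - [0,0,0]
    - [0,0,0]
  delta_pos:
    - [0,0.002,0]
    - [0,0.001,0]
    - [0,0,0]
  gripper: [0,0,0]

```text
time: 13.0
tool_pos: [0.5328, 0.0744, 0.0261]
tcp_rot: [-2.107, -2.327, 0.004]
wrist_force: [-6.6, -0.9, 3.8]
width: -0.002
grip_force: 3.5
```

Request:
jog_arm:
  turn:
    - [0,0,0]
    - [0,0,0]
    - [0,0,0]
  delta_pos:
    - [0,0.001,0]
    - [0,0.001,0]
    - [0,0,0]
  gripper: [0,0,0]

```text
time: 13.25
tool_pos: [0.5328, 0.0744, 0.0257]
tcp_rot: [-2.105, -2.325, 0.009]
wrist_force: [-11.2, -1.1, 7.8]
width: 0.001
grip_force: 5.7
```

The tool has stopped moving while the force rises to 11 N, so the bar is on the stop. I retract and check.

Request:
jog_arm:
  turn:
    - [0,0,0]
    - [0,0,0]
    - [0,0,0]
    - [0,0,0]
    - [0,0,0]
    - [0,0,0]
    - [0,0,0]
    - [0,0,0]
    - [0,0,0]
    - [0,0,0]
    - [0,0,0]
    - [0,0,0]
  delta_pos:
    - [0,-0.003,0]
    - [0,-0.006,0]
    - [0,-0.012,0]
    - [0,-0.02,0]
    - [0,-0.02,0]
    - [0,-0.02,0]
    - [0,0,-0.03]
    - [0,0,-0.03]
    - [0,0,-0.03]
    - [0,0,-0.03]
    - [0,0,0]
    - [0,0,0]
  gripper: [0,0,0,0,0,0,0,0,0,0,0,0]

```text
time: 14.25
tool_pos: [0.4586, 0.067, 0.1495]
tcp_rot: [2.105, 2.324, 0.01]
wrist_force: [1.1, -0.3, -0.1]
width: 0.002
grip_force: 0.0
```

Run:
```python
from h import *
st();snap('side','side7');snap('top','top7')
a=cv2.resize(cv2.imread('pics/side7.png')[150:250,200:300],(500,500),interpolation=cv2.INTER_CUBIC)
b=cv2.resize(cv2.imread('pics/top7.png')[150:240,225:300],(300,360),interpolation=cv2.INTER_CUBIC)
o=np.zeros((500,800,3),np.uint8);o[:,:500]=a;o[:360,500:]=b
cv2.imwrite('pics/s7c.png',o)
```

```text
t 14.25 block xy [-0.0004 -0.1429] z 0.1495 yaw 0.099 zax [ 8.3e-03  8.0e-04 -1.0e+00] F [ 1.1 -0.3 -0.1] w 0.002 q [ 0.09 -0.08  2.13  0.    1.08 -0.01]
```

View pics/s7c.png

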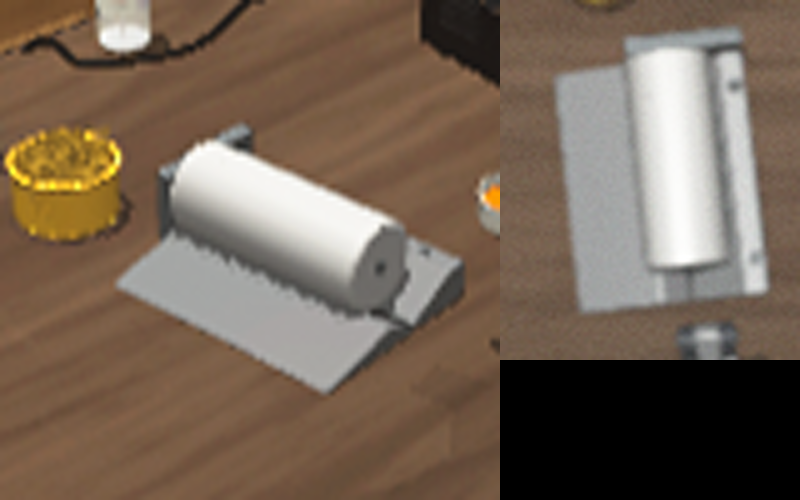

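The bar lies flat in the groove, its far end at the stop plate (top crop, about (675,48)), and the tools are clear of it. I hand in.

```bash
python3 -c "
from h import *
print(ticket.finish_job())"
```

```text
the job is handed in; nothing more can be done
None
```

I rolled the bar up the ramp into the V-groove, pushed it up to the end stop with the tins and tape roll left in place, and handed the job in at about 14 s; the hand-in gave no verdict.

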